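Lock the tool case with a snap hook

ROBOT

A 7-joint arm with a two-finger parallel gripper is mounted at the origin on a cart in front of the work surface, level with it; the furniture and walls round the work are solid. World frame = base frame: x ahead of the robot, y to its left, z up, the work surface at z = 0. Lengths are in m, angles in rad, forces in N, time in s.
With the tool pointing down it reaches from about 0.425 to 0.875 m from the base axis. Payload 4.7 kg.
Tool frame: the origin (TCP) lies at the very end of the fingers, on their centre line; the grasp point (between the pads) lies 19 mm behind it; z points along the fingers, y is the direction in which the jaws open and shut (so a half turn about z gives the same grasp; the last joint's range is limited). The gripper opens to 85 mm and grips with 20 to 120 N. Pads are 22 mm wide; open, the fingers measure 114 mm over their backs; the gripper's body (76 mm by 85 mm) begins 54 mm behind the grasp point. The pads swing forward as they close: fully open they stand 13 mm farther back than shut.
Start: joints at [-1.199, 0.321, -0.07, 1.45, 0.023, 1.371, -0.057], TCP at [0.228, 0.609, 0.231] pointing down, gripper open.
Joint ranges: [-2.86, 2.86], [-0.3, 2.09], [-1.38, 1.24], [0.06, 2.45], [-1.56, 4.7], [0.09, 2.05], [-2.69, 2.69]. Speed limits (rad/s): [2.57, 2.57, 3.14, 3.14, 3.14, 3.14, 3.14].

INTERFACE

Orientations are given as a rotation vector (axis times angle).
In Python, from rig import arm gives the robot as it stands.
- The arm moves only by the tool carry_out, never from a script. Its argument "series" is a list of rows, each an object with "linear": the shift along the tool's x, y, z in cm, a list of three; "dr": the turn, a rotation vector about the tool's x, y, z in degrees, a list of three; "fingers": the closure, from -1 (fully open) to 1 (shut), so that 0 is half open. In form: [{"linear": [x, y, z], "dr": [wx, wy, wz], "fingers": fingers}, ...]. A call has 1 to 20 rows; each row is the pose to reach, as a shift and turn from the pose commanded when the call began, along the tool's axes at that moment; what a row does not reach only later rows make up. A row lasts 1/8 s, in which the tool goes at most 62.5 mm and 10.7 degrees, less where a joint would pass 70% of its speed; a pose out of reach is approached as far as the arm can. A call with a gripper value outside its range is refused whole. The fingers move at their own pace and stop on an object; the grip force is fixed at half the most. Time passes only in rows, so rows that repeat a pose let the fingers close. It gives the time, the measured TCP pose, the force and the opening at its end, in the units of the state.
- arm.sense(): the state, without advancing time (a new reading comes with each control period).
- arm.read_camera(name): name is "side" or "top" or "wrist"; returns (picture, depth): 384x512x3 uint8, blue, green, red; 384x512 float32, m along the optical axis (not along the pixel's ray), 0 where there is no reading.
- arm.camera_info(name): a dict with "mtx" (3x3 intrinsics, pixels), "world_to_cam" (4x4, takes a point from world to camera coordinates); the wrist camera has in their place "hand_eye" (4x4, takes a point from camera to tool coordinates, whose origin is the TCP and whose axes are the flange's). Camera axes: x right, y down, z forward; pixel columns grow to the right and rows downward; lengths in m; the calibration is good to about 2 mm. A picture is of the moment at which its call begins: read the wrist's pose just before it. camera_info takes no time and is no camera call.
- arm.close_job(): hands the job in, once; it reports no verdict.
The state is a dict: "time": time; "joint_positions": joint angles; "dq": joint speeds; "joint_efforts": joint torques, N m; "tool_pos": TCP position; "orientation": TCP orientation; "wrist_force": force on the tool from outside, world axes, zero at the start; "wrist_torque": the same for the moment, N m; "grip_width": opening from 0.0 (shut) to 1.0 (fully open).
Only numpy, scipy, OpenCV 4.12 (cv2) and the standard library are available. Lean on these libraries where they do the work, as an engineer would, in place of code of your own. Each camera call takes 0.05 s, during which the arm holds its last target.

TASK

Lock up the blade case: fold the steel hasp on its lid down flat over the staple on the case's front, then take the snap hook by its wooden fob and push its sprung gate onto the staple's bar until it snaps in and the gate shuts behind the bar. The staple has been knocked a little out of place, so feel for it without forcing it; let the hook hang there and leave the other things where they are.

Things in the scene. Friction and masses are not known exactly. Their poses are not given: they have to be found in the camera images.
- eye_root (a point): Point on the wood of the case's front face, 46 mm up, midway between the staple's legs, where the staple comes out; axes as the case (x into it, y along its front). The staple has been knocked about and only this root is measured: the centre of its upright outer bar is somewhere 31 to 41 mm in front of this point (at -x) and up to 15 mm to either side of it. Find it by touch.
- case: Closed wooden tool case, fixed, 180 (x) x 260 (y) x 100 (z) mm, origin at the centre of its underside, front face at x = -90 mm, toward the robot. Carries the hasp and, on its front, the staple: a rigid U of 6.4 mm steel rod standing out to the front, two level legs, 22 mm free between upper and lower, joined by an upright bar; its eye is open to both sides. A tape roll lies on the lid.
- hasp_hinge (a point): Middle of the hasp's hinge line (along the case's y), 89 mm above the table and 3 mm in front of the case's front face.
- hasp (a joint): Angle of the hasp leaf, a steel plate 70 mm wide, reaching 84 mm from its hinge, with a slot 36 mm wide that lets the staple through: 0 = flat on the case's front (its outer face then 5 mm in front of the wood), 1.57 = straight out to the robot. Stiff hinge (0.04 N m), stays where it is put; can be pushed down and in with shut fingertips beside the staple.
- snap_hook: Snap hook on a wooden fob, about 85 g, lying flat. Origin under the fob's centre, +x along the hook to its mouth, z up. Fob 64 (x) x 22 (y) x 13 (z) mm with flat sides, then a brass ferrule, then a loop of 7.6 mm steel rod (centre line 4 mm above the underside), from x = 46 to 81 mm; outer sides at y = -12.8 mm (straight, x = 56 to 77) and y = +17 mm. The loop's front is the mouth.
- hook_mouth (a point): Centre of the hook's mouth, on the line of the shut gate: x = 77.5, y = 0, z = 4 mm in the hook's frame. The mouth is free from y = -5 to +5 mm between the flat fronts of nose (left) and gate lug; the staple's bar entering there along the hook's x pushes the gate inward, and the gate springs shut behind it once the bar's centre is 17 to 19 mm past this line.
- hook_throat (a point): Bottom of the hook's throat inside the loop: x = 53, y = 0, z = 4 mm in the hook's frame. The staple's bar stops hard against it with its centre 20.5 mm past the gate's line (x = 57 mm). Drawn back from there, it meets the shut gate from inside after about 15 mm.
- gate (a joint): Angle of the hook's sprung gate, a 14 mm long, 4 mm thick bar hinged on the loop's right side (y = -9 mm): 0 = shut across the mouth, up to 1.45 = pressed fully inward. Needs about 2 to 5 N to press.
- glue_stick: Upright glue stick, 26 mm across, 87 mm tall, a bystander to leave alone.
- eraser: Small eraser, 19 x 43 x 13 mm, a bystander to leave alone.
- tape_narrow: Narrow roll of masking tape, 95 mm across, 12 mm tall, a bystander to leave alone.
Not all that is in view belongs to the job. Of the things shaped like the snap_hook, the wooden one is meant.

How it is judged:
By the outcome, as a careful person would: the job done as asked, in the order asked, and still so for the second after the job is handed in, with the robot touching nothing.
It also fails if it takes over 64 s, if anything falls off the work surface, if the arm or the gripper's body presses on something with over 40 N, if the wrist force passes 120 N, or if a joint passes its speed limit or range.

## Working session

There is one attempt and no reset: what is moved stays moved. The work goes in short steps, Python scripts to look and compute and a tool call to move; the robot and the scene stay as the last step left them, time stands still between calls to the robot, and variables do not carry over. Pictures are saved under pics/ and viewed, and the job is handed in when it is done.

Besides the shell and the picture viewer there is one more tool, called after ">>>" as name([rows], argument=value, ...), one row to a line, values as JSON. carry_out: Moves the arm, as the interface text tells. Its arguments: {"type":"object","properties":{"series":{"type":"array"}},"required":["series"]}

```bash
ls; mkdir -p pics
python3 - <<'E'
from rig import arm
import cv2,numpy as np
print(arm.sense())
for n in ("side","top","wrist"):
    p,d=arm.read_camera(n); cv2.imwrite(f"pics/{n}0.png",p); np.save(f"pics/{n}0.npy",d)
    print(n,arm.camera_info(n))
E
```

```text
pics
{'time': 0.0, 'joint_positions': array([-1.19888393,  0.32178466, -0.07007951,  1.45173812,  0.02256957,
        1.37083414, -0.05689377]), 'dq': array([ 3.21433717e-04, -7.13351511e-04,  1.53478292e-04,  1.20379445e-03,
        1.34465964e-03,  1.29581230e-03,  1.53396815e-05]), 'joint_efforts': array([-5.90248328e-04, -4.93588686e+01, -3.83067895e-01, -3.14328432e+01,
        1.26297399e-02,  1.17198206e-02, -1.47462953e-05]), 'tool_pos': array([0.2274843, 0.6082735, 0.2302167]), 'orientation': array([-5.58965425e-01, -3.09118345e+00,  3.07585536e-03]), 'wrist_force': array([0.74068036, 0.37276382, 0.50986791]), 'wrist_torque': array([ 0.04436587,  0.00320802, -0.01609961]), 'grip_width': 0.9966345976725709}
side {'mtx': array([[397.79236128,   0.        , 261.82136771],
       [  0.        , 397.79236128, 189.17276225],
       [  0.        ,   0.        ,   1.        ]]), 'world_to_cam': array([[ 0.9945759 , -0.10344494, -0.01085898, -0.57697729],
       [-0.06623019, -0.5493328 , -0.83297481,  0.04198547],
       [ 0.08020184,  0.82917587, -0.55320435,  1.07111716],
       [
[... 306 characters left out ...]
[-0.98154589, -0.01827554, -0.19035144,  0.58010833],
       [ 0.18969185,  0.03281407, -0.98129518,  0.93356292],
       [ 0.        ,  0.        ,  0.        ,  1.        ]])}
wrist {'mtx': array([[303.78039341,   0.        , 255.40042402],
       [  0.        , 303.78039341, 189.52207843],
       [  0.        ,   0.        ,   1.        ]]), 'hand_eye': array([[-1.33357232e-03, -9.61166555e-01, -2.75965714e-01,
         6.94272433e-02],
       [ 9.99999038e-01, -1.17613778e-03, -7.35985422e-04,
         5.08305321e-04],
       [ 3.82830871e-04, -2.75966430e-01,  9.61167198e-01,
        -1.42972784e-01],
       [ 0.00000000e+00,  0.00000000e+00,  0.00000000e+00,
         1.00000000e+00]])}
```

View pics/side0.png

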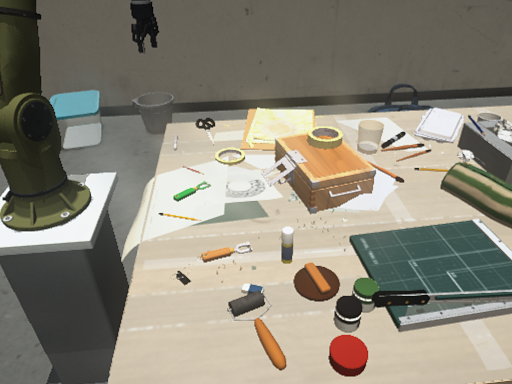

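View pics/top0.png

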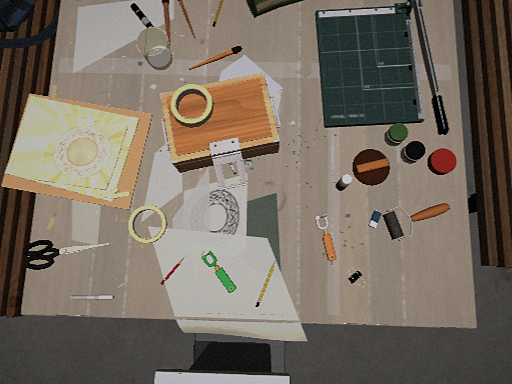

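View pics/wrist0.png

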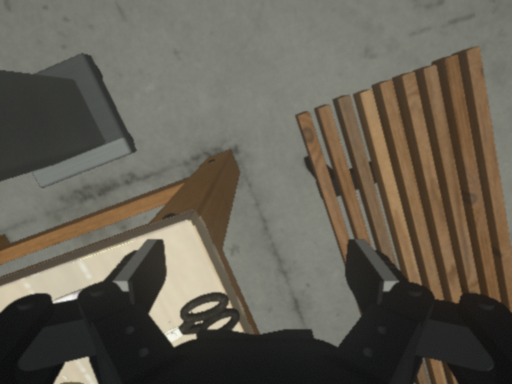

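```bash
cat > h.py <<'E'
import numpy as np, cv2
from rig import arm
from scipy.spatial.transform import Rotation as R
def ray(name,uv,T=None):
    i=arm.camera_info(name); K=i["mtx"]; d=np.linalg.inv(K)@np.array([uv[0],uv[1],1.])
    if name=="wrist":
        C=T@i["hand_eye"]
    else: C=np.linalg.inv(i["world_to_cam"])
    return C[:3,3],C[:3,:3]@d
def plane(name,uv,z,T=None):
    o,d=ray(name,uv,T); return o+d*(z-o[2])/d[2]
def tri(obs):
    A=np.zeros((3,3));b=np.zeros(3);L=[]
    for x in obs:
        o,d=ray(*x); d=d/np.linalg.norm(d); P=np.eye(3)-np.outer(d,d);A+=P;b+=P@o;L.append((o,P))
    X=np.linalg.solve(A,b); return X,[np.linalg.norm(P@(X-o)) for o,P in L]
def proj(name,X,T=None):
    i=arm.camera_info(name)
    W=np.linalg.inv(T@i["hand_eye"]) if name=="wrist" else i["world_to_cam"]
    c=W[:3,:3]@X+W[:3,3]; u=i["mtx"]@c; return u[:2]/u[2]
def toolT(s=None):
    s=s or arm.sense(); T=np.eye(4);T[:3,:3]=R.from_rotvec(s["orientation"]).as_matrix();T[:3,3]=s["tool_pos"];return T
def pc(name,d):
    i=arm.camera_info(name);K=i["mtx"];v,u=np.mgrid[:384,:512]
    X=np.stack([(u-K[0,2])/K[0,0]*d,(v-K[1,2])/K[1,1]*d,d],-1)
    C=np.linalg.inv(i["world_to_cam"]);return X@C[:3,:3].T+C[:3,3]
E
python3 - <<'E'
import cv2
t=cv2.imread("pics/top0.png"); s=cv2.imread("pics/side0.png")
cv2.imwrite("pics/c1.png",cv2.resize(t[60:290,150:350],None,fx=3,fy=2.6,interpolation=2))
a=cv2.resize(s[110:220,220:390],None,fx=4.5,fy=4.5,interpolation=2)
cv2.imwrite("pics/c2.png",a)
a=cv2.resize(s[170:280,165:305],None,fx=5,fy=5,interpolation=2)
cv2.imwrite("pics/c3.png",a)
E
```

```text
(no output)
```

View pics/c1.png

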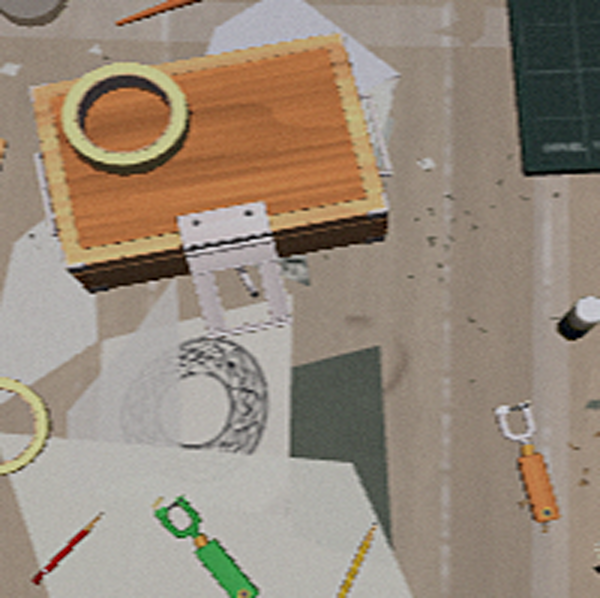

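View pics/c2.png

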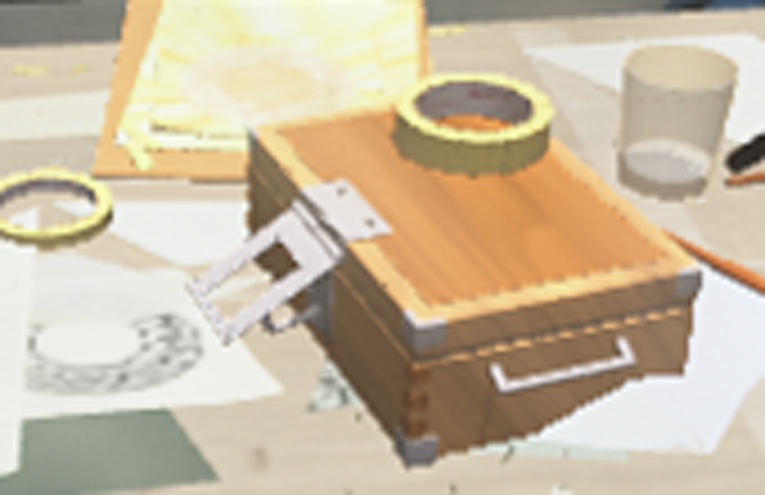

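View pics/c3.png

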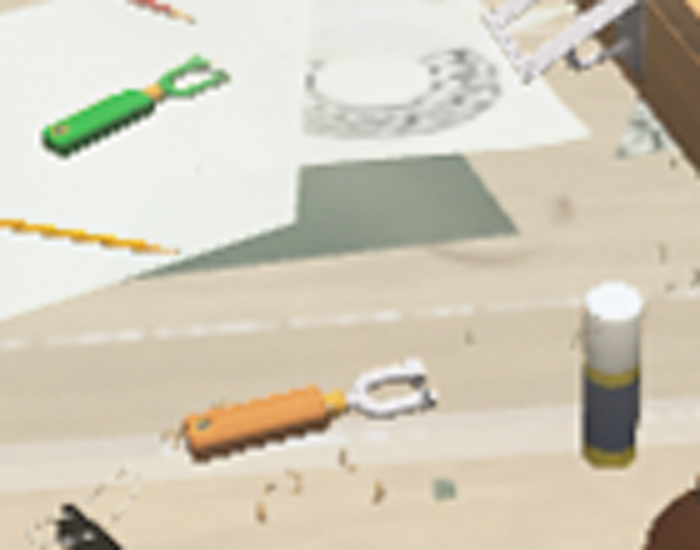

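Run:
```python
from h import *
np.set_printoptions(precision=4,suppress=True)
for uv in [(161,93.8),(264,73.5),(279,140),(172.7,160.8)]:
    print(uv,plane("top",uv,0.1))
c=[plane("top",uv,0.1)[:2] for uv in [(161,93.8),(264,73.5),(279,140),(172.7,160.8)]]
print([np.linalg.norm(c[i]-c[(i+1)%4]) for i in range(4)])
# depth clouds
for n in("top","side"):
    P=pc(n,np.load(f"pics/{n}0.npy")); im=cv2.imread(f"pics/{n}0.png")
    np.save(f"pics/{n}P.npy",P)
    m=(P[...,2]>0.095)&(P[...,2]<0.106)&(P[...,0]>.4)&(abs(P[...,1])<.3)&(P[...,0]<.85)
    m=cv2.morphologyEx(m.astype(np.uint8),cv2.MORPH_OPEN,np.ones((3,3)))
    num,l,st,ce=cv2.connectedComponentsWithStats(m); k=1+np.argmax(st[1:,4]); 
    q=P[l==k][:,:2].astype(np.float32); print(n,st[k],P[l==k][:,2].mean()); r=cv2.minAreaRect(q); print(r); print(cv2.boxPoints(r))
    # wooden fob
    hsv=cv2.cvtColor(im,cv2.COLOR_BGR2HSV)
    m=cv2.inRange(hsv,(5,130,120),(20,255,255))
    roi=np.zeros_like(m); 
    if n=="top": roi[220:265,310:345]=1
    else: roi[240:265,195:240]=1
    m*=roi
    print("fob px",(m>0).sum(), "z", np.median(P[m>0][:,2]))
    ctr=max(cv2.findContours(m,0,1)[0],key=cv2.contourArea)
    pts=np.array([plane(n,p[0],0.013)[:2] for p in ctr],np.float32)
    r=cv2.minAreaRect(pts);print("fob",r,cv2.boxPoints(r))
```

```text
(161, 93.8) [0.8053 0.1635 0.1   ]
(264, 73.5) [ 0.8609 -0.0853  0.1   ]
(279, 140) [ 0.6926 -0.124   0.1   ]
(172.7, 160.8) [0.638  0.1244 0.1   ]
[np.float64(0.2550024152261092), np.float64(0.17258692564432684), np.float64(0.2543541326632441), np.float64(0.17182333614667586)]
top [ 159   78  120   86 6258] 0.10101924306365509
((0.7484986186027527, 0.02287915349006653), (0.182034432888031, 0.26037412881851196), 13.10741138458252)
[[ 0.6303  0.129 ]
 [ 0.6894 -0.1246]
 [ 0.8667 -0.0833]
 [ 0.8076  0.1703]]
fob px 210 z 0.012322088545715926
fob ((0.4547598659992218, -0.2509533166885376), (0.07123270630836487, 0.01901891455054283), 13.494839668273926) [[ 0.4179 -0.25  ]
 [ 0.4223 -0.2685]
 [ 0.4916 -0.2519]
 [ 0.4872 -0.2334]]
side [ 275  133   96   51 2591] 0.1004442877791558
((0.746301531791687, 0.018400758504867554), (0.18075458705425262, 0.26272717118263245), 12.736749649047852)
[[ 0.6292  0.1266]
 [ 0.6871 -0.1297]
 [ 0.8634 -0.0898]
 [ 0.8055  0.1665]]
fob px 191 z 0.012338289925237111
fob ((0.454616516828537, -0.25610819458961487), (0.07082664221525192, 0.021333370357751846), 14.283754348754883) [[ 0.4177 -0.2545]
 [ 0.4229 -0.2752]
 [ 0.4916 -0.2577]
 [ 0.4863 -0.237 ]]
```

Run:
```python
from h import *
np.set_printoptions(precision=4,suppress=True)
# case frame
th=np.radians(12.95); ex=np.array([np.cos(th),np.sin(th)]); ey=np.array([-np.sin(th),np.cos(th)]); c=np.array([.7475,.0207])
def cf(X): d=np.asarray(X)[...,:2]-c; return np.stack([d@ex+.09,d@ey,np.asarray(X)[...,2]],-1)
for n in("top","side"):
    P=np.load(f"pics/{n}P.npy"); im=cv2.imread(f"pics/{n}0.png"); hsv=cv2.cvtColor(im,cv2.COLOR_BGR2HSV)
    q=cf(P); m=(q[...,0]<.04)&(q[...,0]>-.09)&(abs(q[...,1])<.06)&(q[...,2]>.025)&(hsv[...,1]<70)
    out=np.argwhere(m)
    print(n,m.sum())
    Q=q[m]
    for x0 in np.arange(-.09,.03,.01):
        s=Q[(Q[:,0]>=x0)&(Q[:,0]<x0+.01)]
        if len(s): print(round(x0,3),len(s),"y",s[:,1].min(),s[:,1].max(),"z",np.percentile(s[:,2],[5,50,95]))
    o=cv2.resize(im[130:200,190:270] if n=="top" else im[140:190,255:305],None,fx=7.5,fy=7.5,interpolation=2)
    cv2.imwrite(f"pics/z_{n}.png",o)
```

```text
top 1144
-0.08 46 y -0.031486342074979926 0.035934133511782256 z [0.0469 0.05   0.0524]
-0.07 91 y -0.03349537515381308 0.036336457004439694 z [0.047  0.051  0.0559]
-0.06 65 y -0.033598603131141935 0.03611309304053627 z [0.0532 0.0578 0.0624]
-0.05 65 y -0.03319477371467155 0.035892715723039696 z [0.0598 0.0637 0.0688]
-0.04 78 y -0.03331181538735917 0.035879111665393315 z [0.0541 0.0692 0.0727]
-0.03 79 y -0.03339946008079547 0.059691661272473634 z [0.0605 0.0749 0.0789]
-0.02 144 y -0.03349189049899617 0.059322863742479894 z [0.0307 0.0815 0.0852]
-0.01 151 y -0.03311592866315924 0.05915973167641725 z [0.0826 0.0883 0.094 ]
-0.0 157 y -0.03483457873411479 0.03591616225389316 z [0.0904 0.1008 0.1033]
0.01 126 y -0.03514036531222757 0.035529539165286325 z [0.0986 0.1019 0.1042]
0.02 121 y -0.034751123449151496 0.03519375719639652 z [0.0995 0.1019 0.1042]
side 673
-0.08 35 y -0.03873275138202876 0.03184282527364819 z [0.0462 0.0494 0.0513]
-0.07 45 y -0.03848403021333276 0.03261676653532384 z [0.0484 0.0517 0.0554]
-0.06 38 y -0.0379369367896109 0.033324590307457644 z [0.055  0.0583 0.0615]
-0.05 41 y -0.035698559028870785 0.03644191245671073 z [0.0426 0.0645 0.0674]
-0.04 48 y -0.036374646063718825 0.03559198875197102 z [0.0337 0.0696 0.0732]
-0.03 49 y -0.037381887051038266 0.054668457760726354 z [0.0311 0.076  0.0795]
-0.02 83 y -0.036926511607234494 0.056262318179262236 z [0.0297 0.0819 0.0862]
-0.01 154 y -0.03740254887571429 0.046366206454784044 z [0.0312 0.0878 0.0992]
-0.0 75 y -0.03597572354504503 0.05605248807260748 z [0.0338 0.1006 0.1026]
0.01 53 y -0.03526214424077054 0.04057664977677826 z [0.0999 0.1017 0.1033]
0.02 44 y -0.03494294119248043 0.03735940251425414 z [0.0996 0.1017 0.1031]
```

View pics/z_top.png

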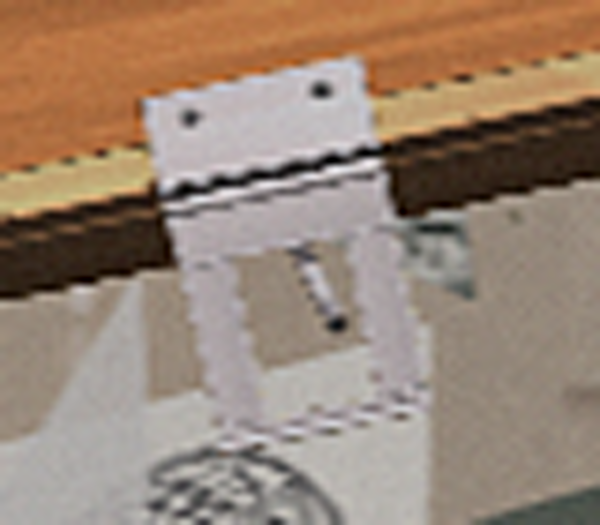

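View pics/z_side.png

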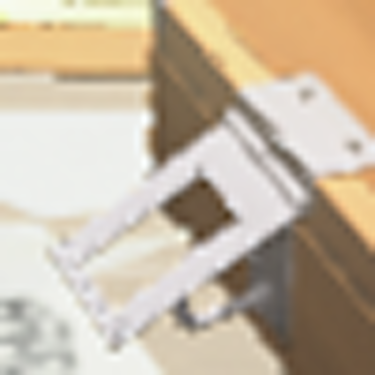

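```bash
cat >> h.py <<'E'
th=np.radians(12.95); ex=np.array([np.cos(th),np.sin(th)]); ey=np.array([-np.sin(th),np.cos(th)]); c=np.array([.7475,.0207])
def cf(X):
    d=np.asarray(X)[...,:2]-c; return np.stack([d@ex+.09,d@ey,np.asarray(X)[...,2]],-1)
def w(x,y,z):
    p=c+ex*(x-.09)+ey*y; return np.array([p[0],p[1],z])
def Rt(tilt,yaw=12.95,roll=0):
    # tool z = fwd*sin+down*cos ; tool x = fwd*cos+up*sin
    a=np.radians(yaw);f=np.array([np.cos(a),np.sin(a),0]);t=np.radians(tilt)
    z=f*np.sin(t)+np.array([0,0,-np.cos(t)]);x=f*np.cos(t)+np.array([0,0,np.sin(t)])
    return np.stack([x,np.cross(z,x),z],1)
def go(p,Rm,T=None):
    T=toolT() if T is None else T
    lin=T[:3,:3].T@(np.asarray(p)-T[:3,3]); dr=R.from_matrix(T[:3,:3].T@Rm).as_rotvec(degrees=True)
    print("linear cm",np.round(lin*100,2),"dr",np.round(dr,2)); return lin,dr
E
python3 - <<'E'
from h import *
np.set_printoptions(precision=4,suppress=True)
print("bar top",cf(plane("top",(234.7,172.9),.063)), cf(plane("top",(234.7,172.9),.058)))
print(toolT())
p=w(-.16,.026,.16);print(p);go(p,Rt(45))
E
```

```text
bar top [-0.0431 -0.0103  0.063 ] [-0.0418 -0.0101  0.058 ]
[[-0.9367  0.3502 -0.0005  0.2276]
 [ 0.3502  0.9367 -0.0015  0.6084]
 [-0.0001 -0.0015 -1.      0.2304]
 [ 0.      0.      0.      1.    ]]
[ 0.498 -0.01   0.16 ]
linear cm [-46.99 -48.44   7.12] dr [-56.74  17.15 136.91]
```

Run:
```python
from h import *
p=w(-.17,.026,.21);print(p);go(p,Rt(0))
```

```text
[ 0.48828622 -0.01222746  0.21      ]
linear cm [-46.16 -49.     2.12] dr [-3.0000e-02  1.1000e-01  1.4655e+02]
```

>>> carry_out([
  {"linear": [-46.2, -49, 2.1], "dr": [0, 0, 146.5], "fingers": 1},
  {"linear": [-46.2, -49, 2.1], "dr": [0, 0, 146.5], "fingers": 1},
  {"linear": [-46.2, -49, 2.1], "dr": [0, 0, 146.5], "fingers": 1},
  {"linear": [-46.2, -49, 2.1], "dr": [0, 0, 146.5], "fingers": 1},
  {"linear": [-46.2, -49, 2.1], "dr": [0, 0, 146.5], "fingers": 1},
  {"linear": [-46.2, -49, 2.1], "dr": [0, 0, 146.5], "fingers": 1},
  {"linear": [-46.2, -49, 2.1], "dr": [0, 0, 146.5], "fingers": 1},
  {"linear": [-46.2, -49, 2.1], "dr": [0, 0, 146.5], "fingers": 1},
  {"linear": [-46.2, -49, 2.1], "dr": [0, 0, 146.5], "fingers": 1},
  {"linear": [-46.2, -49, 2.1], "dr": [0, 0, 146.5], "fingers": 1},
  {"linear": [-46.2, -49, 2.1], "dr": [0, 0, 146.5], "fingers": 1},
  {"linear": [-46.2, -49, 2.1], "dr": [0, 0, 146.5], "fingers": 1},
  {"linear": [-46.2, -49, 2.1], "dr": [0, 0, 146.5], "fingers": 1},
  {"linear": [-46.2, -49, 2.1], "dr": [0, 0, 146.5], "fingers": 1},
  {"linear": [-46.2, -49, 2.1], "dr": [0, 0, 146.5], "fingers": 1},
])

```text
time: 2.02
tool_pos: [0.4886, -0.012, 0.2101]
orientation: [-3.121, -0.358, 0.001]
wrist_force: [-0.5, 0.7, 1.2]
grip_width: -0.001
```

Run:
```python
from h import *
go(w(-.12,.027,.13),Rt(45))
```

```text
linear cm [ 4.97 -0.07  8.01] dr [-0.05 45.02  0.11]
```

>>> carry_out([
  {"linear": [5, -0.1, 8], "dr": [0, 45, 0], "fingers": 1},
  {"linear": [5, -0.1, 8], "dr": [0, 45, 0], "fingers": 1},
  {"linear": [5, -0.1, 8], "dr": [0, 45, 0], "fingers": 1},
  {"linear": [5, -0.1, 8], "dr": [0, 45, 0], "fingers": 1},
  {"linear": [5, -0.1, 8], "dr": [0, 45, 0], "fingers": 1},
  {"linear": [5, -0.1, 8], "dr": [0, 45, 0], "fingers": 1},
])

```text
time: 2.78
tool_pos: [0.5501, -0.0027, 0.1396]
orientation: [-2.812, -0.324, -1.14]
wrist_force: [-0.6, 0.5, -0.4]
grip_width: 0.003
```

Run:
```python
from h import *
np.set_printoptions(precision=4,suppress=True)
T=toolT();print(cf(T[:3,3]),T[:3,2])
p,d=arm.read_camera("wrist");cv2.imwrite("pics/w1.png",p);np.save("pics/w1T.npy",T)
# press path tips
for a,off in [(61,.012),(50,0),(40,0),(30,0),(20,0),(10,0),(2,0)]:
    t=np.radians(a);r=.062
    x=-.003+r*-np.sin(t)+off*-np.cos(t); z=.089-r*np.cos(t)+off*np.sin(t)
    print(a,x,z);go(w(x,.027,z),Rt(45),T)
```

```text
[-0.1076  0.0215  0.1396] [ 0.6775  0.1618 -0.7175]
61 -0.06304413728559859 0.06943724003039985
linear cm [-1.69 -0.51  8.14] dr [-0.33  0.85  0.04]
50 -0.05049475547337664 0.04914716819943456
linear cm [-2.2  -0.49 10.47] dr [-0.33  0.85  0.04]
40 -0.042852831800565434 0.04150524452662336
linear cm [-2.19 -0.49 11.55] dr [-0.33  0.85  0.04]
30 -0.033999999999999996 0.0353064249653648
linear cm [-1.98 -0.48 12.61] dr [-0.33  0.85  0.04]
20 -0.02420524888619146 0.030739057511273676
linear cm [-1.6  -0.48 13.62] dr [-0.33  0.85  0.04]
10 -0.013766187015349679 0.0279419193132431
linear cm [-1.04 -0.47 14.55] dr [-0.33  0.85  0.04]
2 -0.00516376879555506 0.027037768724816058
linear cm [-0.49 -0.47 15.21] dr [-0.33  0.85  0.04]
```

View pics/w1.png

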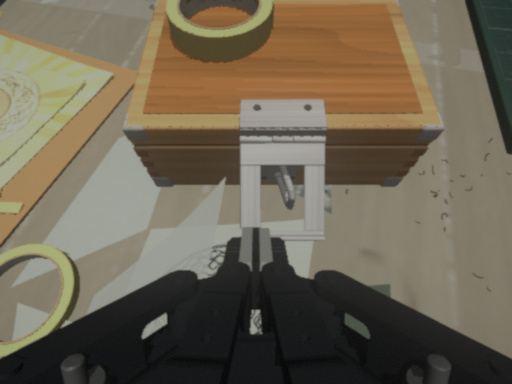

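>>> carry_out([
  {"linear": [0, 0, 0], "dr": [0, 0, 0], "fingers": 1},
  {"linear": [0, 0, 0], "dr": [0, 0, 0], "fingers": 1},
])

```text
time: 3.08
tool_pos: [0.5499, -0.0018, 0.1394]
orientation: [-2.812, -0.326, -1.139]
wrist_force: [0.4, -0.2, 0.4]
grip_width: -0.001
```

Run:
```python
from h import *
np.set_printoptions(precision=4,suppress=True)
T=toolT();print(cf(T[:3,3]),T[:3,2])
for a,off in [(61,.012),(50,0),(40,0),(30,0),(20,0),(10,0),(2,0)]:
    t=np.radians(a);r=.062
    x=-.003+r*-np.sin(t)+off*-np.cos(t); z=.089-r*np.cos(t)+off*np.sin(t)
    go(w(x,.027,z),Rt(45),T)
```

```text
[-0.1076  0.0224  0.1394] [ 0.6771  0.1625 -0.7177]
linear cm [-1.67 -0.41  8.13] dr [-0.38  0.87  0.1 ]
linear cm [-2.18 -0.39 10.46] dr [-0.38  0.87  0.1 ]
linear cm [-2.16 -0.39 11.54] dr [-0.38  0.87  0.1 ]
linear cm [-1.96 -0.38 12.6 ] dr [-0.38  0.87  0.1 ]
linear cm [-1.57 -0.37 13.61] dr [-0.38  0.87  0.1 ]
linear cm [-1.02 -0.37 14.53] dr [-0.38  0.87  0.1 ]
linear cm [-0.47 -0.36 15.2 ] dr [-0.38  0.87  0.1 ]
```

>>> carry_out([
  {"linear": [-0.8, -0.4, 4], "dr": [0, 0, 0], "fingers": 1},
  {"linear": [-1.7, -0.4, 8.1], "dr": [0, 0, 0], "fingers": 1},
  {"linear": [-2.2, -0.4, 10.5], "dr": [0, 0, 0], "fingers": 1},
  {"linear": [-2.2, -0.4, 11.5], "dr": [0, 0, 0], "fingers": 1},
  {"linear": [-2.0, -0.4, 12.6], "dr": [0, 0, 0], "fingers": 1},
  {"linear": [-1.6, -0.4, 13.4], "dr": [0, 0, 0], "fingers": 1},
  {"linear": [-1.6, -0.4, 13.4], "dr": [0, 0, 0], "fingers": 1},
])

```text
time: 3.95
tool_pos: [0.6066, -0.0014, 0.0598]
orientation: [-2.893, -0.401, -1.083]
wrist_force: [0.3, 0.2, 0.2]
grip_width: -0.002
```

Run:
```python
from h import *
np.set_printoptions(precision=4,suppress=True)
s=arm.sense();T=toolT(s);print(cf(T[:3,3]),s["wrist_force"])
p,d=arm.read_camera("wrist");cv2.imwrite("pics/w2.png",p)
p,d=arm.read_camera("side");cv2.imwrite("pics/s2.png",cv2.resize(p[110:220,200:370],None,fx=4.5,fy=4.5,interpolation=2))
```

```text
[-0.0523  0.01    0.0598] [0.3415 0.176  0.1855]
```

View pics/w2.png

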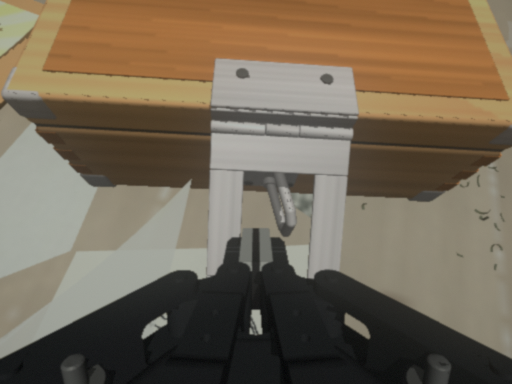

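View pics/s2.png

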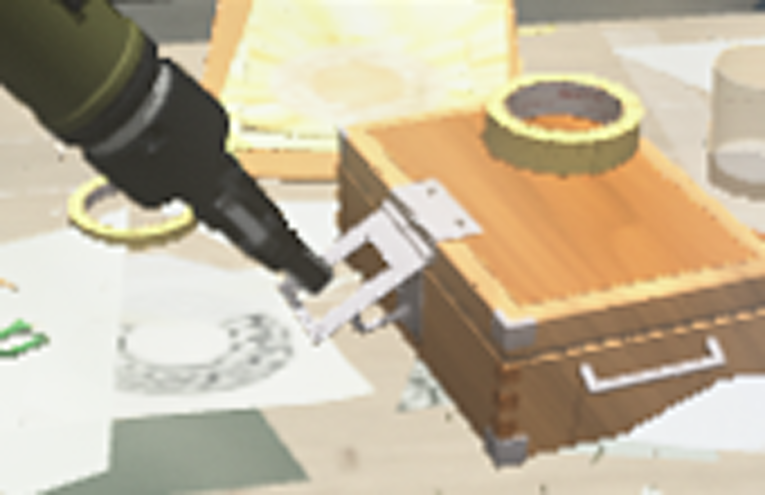

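Run:
```python
from h import *
np.set_printoptions(precision=3,suppress=True)
s=arm.sense();T=toolT(s);print(s["joint_positions"],s["dq"]);print(T)
```

```text
[ 0.074  0.078 -0.028  2.336 -1.361  0.144  0.055] [-0.179 -0.036  0.213  0.014  0.04   0.003 -0.05 ]
[[ 0.727  0.244  0.641  0.606]
 [ 0.226 -0.968  0.112 -0.003]
 [ 0.648  0.063 -0.759  0.059]
 [ 0.     0.     0.     1.   ]]
```

Run:
```python
from h import *
np.set_printoptions(precision=3,suppress=True)
go(w(-.09,.027,.11),Rt(28))
```

```text
linear cm [ 0.62 -1.62 -6.33] dr [  2.31 -12.52   3.06]
```

>>> carry_out([
  {"linear": [0.6, -1.6, -6.3], "dr": [2.3, -12.5, 3], "fingers": 1},
  {"linear": [0.6, -1.6, -6.3], "dr": [2.3, -12.5, 3], "fingers": 1},
  {"linear": [0.6, -1.6, -6.3], "dr": [2.3, -12.5, 3], "fingers": 1},
  {"linear": [0.6, -1.6, -6.3], "dr": [2.3, -12.5, 3], "fingers": 1},
  {"linear": [0.6, -1.6, -6.3], "dr": [2.3, -12.5, 3], "fingers": 1},
])

```text
time: 4.68
tool_pos: [0.5665, 0.0074, 0.1124]
orientation: [-2.979, -0.343, -0.747]
wrist_force: [0.7, -0.1, 0.5]
grip_width: 0.001
```

Run:
```python
from h import *
np.set_printoptions(precision=4,suppress=True)
s=arm.sense();T=toolT();print(cf(T[:3,3]),T[:3,2],s["joint_positions"])
for a,off in [(61,.015),(55,0),(45,0),(35,0),(25,0),(15,0),(7,0),(0,0)]:
    t=np.radians(a);r=.055
    x=-.005+r*-np.sin(t)+off*-np.cos(t); z=.089-r*np.cos(t)+off*np.sin(t)
    print(a,round(x,3),round(z,3),end=" ");go(w(x,.027,z),Rt(28),T)
```

```text
[-0.0894  0.0276  0.1124] [ 0.4602  0.1034 -0.8818] [-0.1439 -0.0582  0.149   2.2208 -0.2032  0.507  -1.18  ]
61 -0.06 0.075 linear cm [0.81 0.05 4.63] dr [ 0.13 -0.14  0.24]
55 -0.05 0.057 linear cm [0.88 0.04 6.7 ] dr [ 0.13 -0.14  0.24]
45 -0.044 0.05 linear cm [1.07 0.04 7.64] dr [ 0.13 -0.14  0.24]
35 -0.037 0.044 linear cm [1.43 0.04 8.53] dr [ 0.13 -0.14  0.24]
25 -0.028 0.039 linear cm [1.94 0.04 9.35] dr [ 0.13 -0.14  0.24]
15 -0.019 0.036 linear cm [ 2.58  0.04 10.06] dr [ 0.13 -0.14  0.24]
7 -0.012 0.034 linear cm [ 3.17  0.05 10.55] dr [ 0.13 -0.14  0.24]
0 -0.005 0.034 linear cm [ 3.74  0.05 10.9 ] dr [ 0.13 -0.14  0.24]
```

>>> carry_out([
  {"linear": [0.8, 0, 4.6], "dr": [0, 0, 0], "fingers": 1},
  {"linear": [0.9, 0, 6.7], "dr": [0, 0, 0], "fingers": 1},
  {"linear": [1.1, 0, 7.6], "dr": [0, 0, 0], "fingers": 1},
  {"linear": [1.4, 0, 8.5], "dr": [0, 0, 0], "fingers": 1},
  {"linear": [1.9, 0, 9.3], "dr": [0, 0, 0], "fingers": 1},
  {"linear": [2.5, 0, 10], "dr": [0, 0, 0], "fingers": 1},
  {"linear": [2.5, 0, 10], "dr": [0, 0, 0], "fingers": 1},
])

```text
time: 5.55
tool_pos: [0.6346, 0.0232, 0.0348]
orientation: [-2.977, -0.343, -0.748]
wrist_force: [1.3, 0.0, -0.0]
grip_width: 0.001
```

Run:
```python
from h import *
np.set_printoptions(precision=4,suppress=True)
s=arm.sense();T=toolT(s);print(cf(T[:3,3]),T[:3,2],s["wrist_force"],s["joint_positions"])
p,d=arm.read_camera("wrist");cv2.imwrite("pics/w3.png",p)
p,d=arm.read_camera("side");cv2.imwrite("pics/s3.png",cv2.resize(p[110:220,200:370],None,fx=4.5,fy=4.5,interpolation=2))
```

```text
[-0.0195  0.0277  0.0348] [ 0.4604  0.105  -0.8815] [ 1.3221  0.0356 -0.0227] [-0.1381  0.2095  0.1211  2.1276 -0.3598  0.3421 -1.0556]
```

View pics/w3.png

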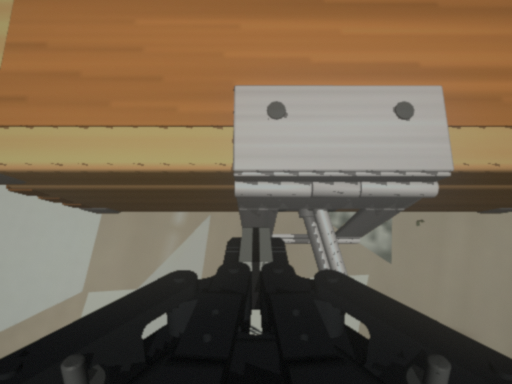

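View pics/s3.png

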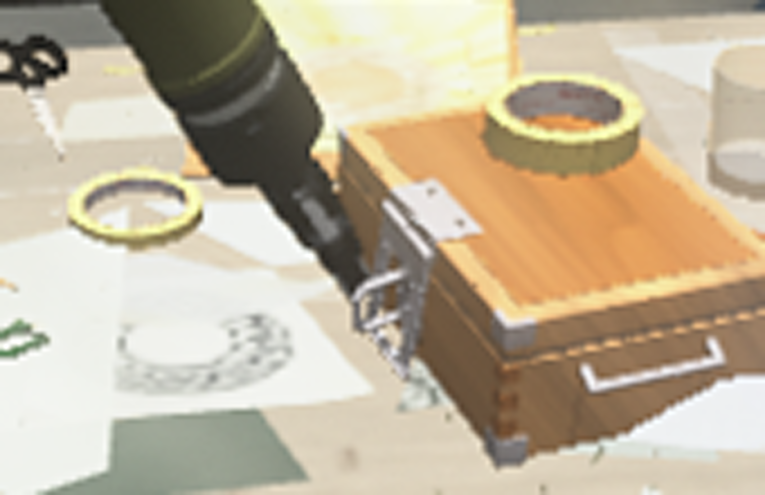

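>>> carry_out([
  {"linear": [0.35, 0, 0.2], "dr": [0, 0, 0], "fingers": 1},
  {"linear": [0.6, 0, 0.3], "dr": [0, 0, 0], "fingers": 1},
  {"linear": [0.8, 0, 0.4], "dr": [0, 0, 0], "fingers": 1},
  {"linear": [0.8, 0, 0.4], "dr": [0, 0, 0], "fingers": 1},
])

```text
time: 6.15
tool_pos: [0.6426, 0.0252, 0.0348]
orientation: [-2.977, -0.344, -0.746]
wrist_force: [0.3, 0.5, -0.8]
grip_width: 0.001
```

>>> carry_out([
  {"linear": [0.2, 0, 0.1], "dr": [0, 0, 0], "fingers": 1},
  {"linear": [0.35, 0, 0.2], "dr": [0, 0, 0], "fingers": 1},
  {"linear": [0.35, 0, 0.2], "dr": [0, 0, 0], "fingers": 1},
])

```text
time: 6.52
tool_pos: [0.6433, 0.0253, 0.0333]
orientation: [-2.978, -0.343, -0.737]
wrist_force: [-15.6, -2.8, 10.3]
grip_width: -0.001
```

>>> carry_out([
  {"linear": [-2.6, 0, -1.4], "dr": [0, 0, 0], "fingers": 1},
  {"linear": [-5.5, 0, -3.5], "dr": [0, 0, 0], "fingers": 1},
  {"linear": [-2.6, 2.8, -9], "dr": [0, 0, 0], "fingers": 1},
  {"linear": [-2.6, 2.8, -9], "dr": [0, 0, 0], "fingers": 1},
  {"linear": [-2.6, 2.8, -9], "dr": [0, 0, 0], "fingers": 1},
])

```text
time: 7.15
tool_pos: [0.5899, -0.0159, 0.1031]
orientation: [-2.976, -0.343, -0.75]
wrist_force: [-0.8, -0.8, -0.5]
grip_width: 0.004
```

Run:
```python
from h import *
np.set_printoptions(precision=4,suppress=True)
s=arm.sense();T=toolT(s);print(cf(T[:3,3]),T[:3,2],s["wrist_force"],s["joint_positions"])
p,d=arm.read_camera("wrist");cv2.imwrite("pics/w4.png",p);np.save("pics/w4T.npy",T);np.save("pics/w4d.npy",d)
p,d=arm.read_camera("side");cv2.imwrite("pics/s4f.png",p);cv2.imwrite("pics/s4.png",cv2.resize(p[120:200,240:340],None,fx=7,fy=7,interpolation=2))
```

```text
[-0.0718 -0.0004  0.1031] [ 0.4617  0.1052 -0.8808] [-0.7919 -0.8084 -0.4997] [-0.1031  0.0118  0.1685  2.1767 -0.2921  0.4953 -1.0509]
```

View pics/w4.png

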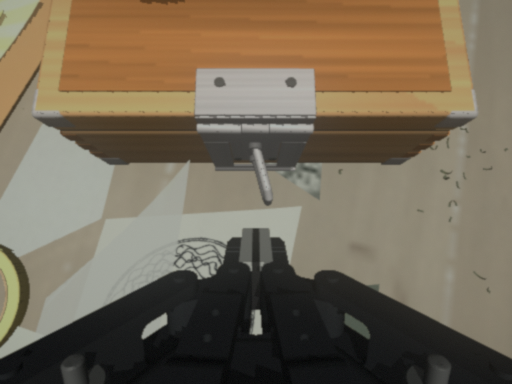

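View pics/s4.png

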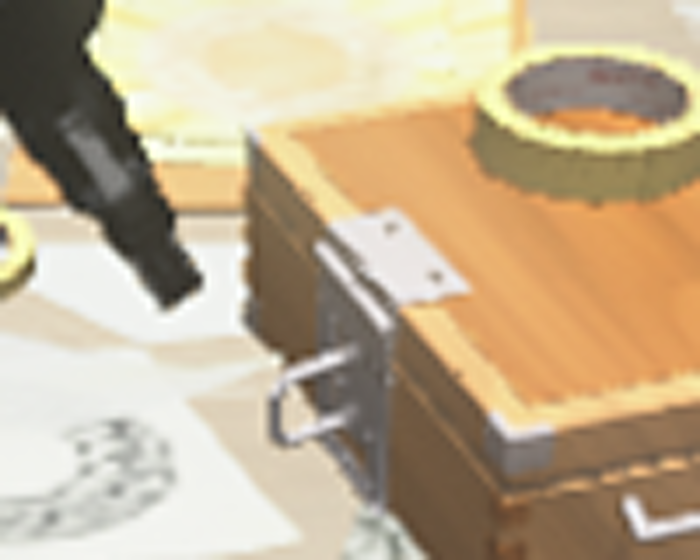

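Run:
```python
from h import *
p=cv2.imread("pics/w4.png");cv2.imwrite("pics/w4c.png",cv2.resize(p[135:215,220:310],None,fx=7,fy=7,interpolation=2))
```

```text
(no output)
```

View pics/w4c.png

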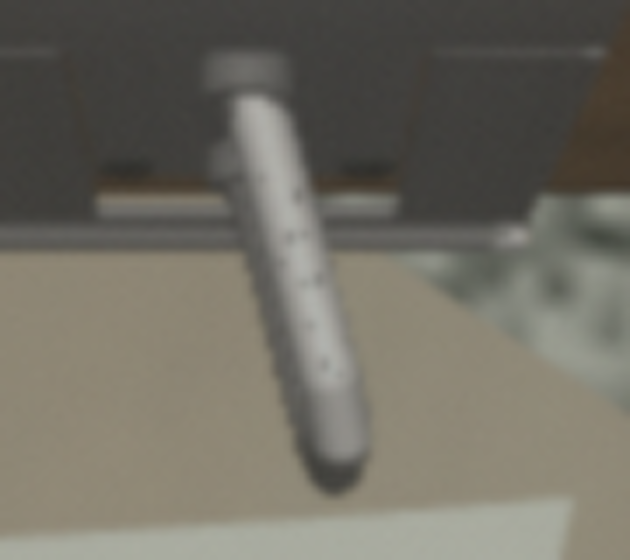

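Run:
```python
from h import *
np.set_printoptions(precision=4,suppress=True)
T=np.load("pics/w4T.npy")
W=lambda u,v,z:plane("wrist",(u,v),z,T)
print("bar",cf(W(268.3,196.6,.0602)),W(268.3,196.6,.0602))
# extreme front bottom of bar at lower leg z~.0286..: 
print("lower end",cf(W(220+335/7,135+490/7,.032)))
print("root collar",cf(W(255.3,145.7,.0602)))
# lid front corners z=.1
for u,v in [(35,117),(474,116),(197,116),(313.5,116)]: print(cf(W(u,v,.1)),W(u,v,.1))
```

```text
bar [-0.0379 -0.0092  0.0602] [ 0.6249 -0.0169  0.0602]
lower end [-0.0391 -0.0101  0.032 ]
root collar [-0.0016 -0.0003  0.0602]
[0.0007 0.1265 0.1   ] [0.6322 0.1239 0.1   ]
[ 0.0021 -0.1266  0.1   ] [ 0.6902 -0.1224  0.1   ]
[0.0016 0.0334 0.1   ] [0.6539 0.0334 0.1   ]
[ 0.0018 -0.0338  0.1   ] [ 0.6691 -0.032   0.1   ]
```

Run:
```python
from h import *
a=np.radians(27);f=np.array([np.cos(a),np.sin(a),0]);l=np.array([-f[1],f[0],0]);b=np.array([.6249,-.0169,0])
go(b+.028*l+[0,0,.11],Rt(0,27))
```

```text
linear cm [ 2.95 -1.71  0.52] dr [  3.47 -27.89 -13.51]
```

>>> carry_out([
  {"linear": [3, -1.7, 0.5], "dr": [3.5, -27.9, -13.5], "fingers": 1},
  {"linear": [3, -1.7, 0.5], "dr": [3.5, -27.9, -13.5], "fingers": 1},
  {"linear": [3, -1.7, 0.5], "dr": [3.5, -27.9, -13.5], "fingers": 1},
  {"linear": [3, -1.7, 0.5], "dr": [3.5, -27.9, -13.5], "fingers": 1},
  {"linear": [3, -1.7, 0.5], "dr": [3.5, -27.9, -13.5], "fingers": 1},
  {"linear": [3, -1.7, 0.5], "dr": [3.5, -27.9, -13.5], "fingers": 1},
])

```text
time: 8.0
tool_pos: [0.6119, 0.0066, 0.1112]
orientation: [-3.056, -0.73, -0.002]
wrist_force: [1.1, 0.0, 0.3]
grip_width: 0.002
```

```bash
cat >> h.py <<'E'
a27=np.radians(27);f27=np.array([np.cos(a27),np.sin(a27),0]);l27=np.array([-f27[1],f27[0],0]);b0=np.array([.6249,-.0169,0])
def bl(X): d=np.asarray(X)-b0; return np.array([d@f27,d@l27,d[2]])
E
python3 - <<'E'
from h import *
np.set_printoptions(precision=4,suppress=True)
T=toolT();print(bl(T[:3,3]),T[:3,:3]); go(b0+.028*l27+[0,0,.05],Rt(0,27))
E
```

```text
[-0.0009  0.0268  0.1112] [[ 0.8921  0.4517  0.0013]
 [ 0.4517 -0.8921  0.0005]
 [ 0.0014  0.0002 -1.    ]]
linear cm [ 0.08 -0.12  6.12] dr [ 0.01 -0.08 -0.14]
```

>>> carry_out([
  {"linear": [0, -0.1, 3], "dr": [0, 0, 0], "fingers": 1},
  {"linear": [0, -0.1, 6.1], "dr": [0, 0, 0], "fingers": 1},
  {"linear": [0, 0.2, 6.1], "dr": [0, 0, 0], "fingers": 1},
  {"linear": [0, 0.5, 6.1], "dr": [0, 0, 0], "fingers": 1},
  {"linear": [0, 0.5, 6.1], "dr": [0, 0, 0], "fingers": 1},
])

```text
time: 8.62
tool_pos: [0.6169, 0.0021, 0.0525]
orientation: [3.055, 0.73, 0.007]
wrist_force: [0.1, 0.2, 0.0]
grip_width: -0.001
```

>>> carry_out([
  {"linear": [0, 0.15, 0], "dr": [0, 0, 0], "fingers": 1},
  {"linear": [0, 0.3, 0], "dr": [0, 0, 0], "fingers": 1},
  {"linear": [0, 0.3, 0], "dr": [0, 0, 0], "fingers": 1},
])

```text
time: 9.0
tool_pos: [0.6171, 0.0, 0.0507]
orientation: [3.055, 0.732, 0.002]
wrist_force: [0.2, -0.1, 0.2]
grip_width: 0.003
```

>>> carry_out([
  {"linear": [0, 0.15, 0], "dr": [0, 0, 0], "fingers": 1},
  {"linear": [0, 0.15, 0], "dr": [0, 0, 0], "fingers": 1},
])

```text
time: 9.25
tool_pos: [0.6176, -0.0014, 0.0505]
orientation: [3.055, 0.732, 0.002]
wrist_force: [-0.6, -0.9, -0.0]
grip_width: -0.001
```

>>> carry_out([
  {"linear": [0, 0.15, 0], "dr": [0, 0, 0], "fingers": 1},
  {"linear": [0, 0.15, 0], "dr": [0, 0, 0], "fingers": 1},
])

```text
time: 9.5
tool_pos: [0.6182, -0.0022, 0.0505]
orientation: [-3.055, -0.732, -0.002]
wrist_force: [0.1, 0.2, -0.3]
grip_width: -0.0
```

>>> carry_out([
  {"linear": [0, 0.15, 0], "dr": [0, 0, 0], "fingers": 1},
  {"linear": [0, 0.15, 0], "dr": [0, 0, 0], "fingers": 1},
])

```text
time: 9.75
tool_pos: [0.6184, -0.0026, 0.0503]
orientation: [-3.053, -0.733, -0.0]
wrist_force: [-1.9, 4.5, 0.4]
grip_width: -0.0
```

>>> carry_out([
  {"linear": [0, 0.15, 0], "dr": [0, 0, 0], "fingers": 1},
  {"linear": [0, 0.15, 0], "dr": [0, 0, 0], "fingers": 1},
])

```text
time: 10.0
tool_pos: [0.6185, -0.0028, 0.0503]
orientation: [-3.052, -0.734, 0.001]
wrist_force: [-3.8, 6.6, 1.6]
grip_width: 0.0
```

>>> carry_out([
  {"linear": [0, -0.3, -0.2], "dr": [0, 0, 0], "fingers": 1},
  {"linear": [0, -0.3, -4.5], "dr": [0, 0, 0], "fingers": 1},
  {"linear": [0, 4, -4.5], "dr": [0, 0, 0], "fingers": 1},
  {"linear": [0, 4, -4.5], "dr": [0, 0, 0], "fingers": 1},
  {"linear": [0, 4, 0], "dr": [0, 0, 0], "fingers": 1},
  {"linear": [0, 3.5, 0], "dr": [0, 0, 0], "fingers": 1},
  {"linear": [0, 3.3, 0], "dr": [0, 0, 0], "fingers": 1},
  {"linear": [0, 3.3, 0], "dr": [0, 0, 0], "fingers": 1},
])

```text
time: 11.0
tool_pos: [0.6358, -0.0341, 0.0524]
orientation: [3.054, 0.733, 0.007]
wrist_force: [0.2, 0.0, -0.9]
grip_width: -0.002
```

Run:
```python
from h import *
np.set_printoptions(precision=4,suppress=True)
s=arm.sense();T=toolT(s);print(bl(T[:3,3]),s["wrist_force"])
```

```text
[ 0.0019 -0.0203  0.0524] [ 0.1533  0.0003 -0.8801]
```

>>> carry_out([
  {"linear": [0, -0.2, 0], "dr": [0, 0, 0], "fingers": 1},
  {"linear": [0, -0.35, 0], "dr": [0, 0, 0], "fingers": 1},
  {"linear": [0, -0.35, 0], "dr": [0, 0, 0], "fingers": 1},
])

```text
time: 11.38
tool_pos: [0.6331, -0.0313, 0.0508]
orientation: [3.055, 0.732, 0.003]
wrist_force: [-0.7, 0.1, -1.3]
grip_width: -0.003
```

>>> carry_out([
  {"linear": [0, -0.15, 0], "dr": [0, 0, 0], "fingers": 1},
  {"linear": [0, -0.15, 0], "dr": [0, 0, 0], "fingers": 1},
])

```text
time: 11.62
tool_pos: [0.6327, -0.0309, 0.0508]
orientation: [3.054, 0.731, 0.003]
wrist_force: [0.8, -1.8, 0.5]
grip_width: -0.003
```

>>> carry_out([
  {"linear": [0, -0.15, 0], "dr": [0, 0, 0], "fingers": 1},
  {"linear": [0, -0.15, 0], "dr": [0, 0, 0], "fingers": 1},
])

```text
time: 11.88
tool_pos: [0.6326, -0.0307, 0.0509]
orientation: [3.053, 0.729, 0.005]
wrist_force: [3.3, -4.8, -1.3]
grip_width: 0.002
```

Run:
```python
from h import *
np.set_printoptions(precision=4,suppress=True)
s=arm.sense();T=toolT(s);print(bl(T[:3,3]),s["wrist_force"],bl([.6184,-.0026,0]),bl([.6185,-.0028,0]))
```

```text
[ 0.0006 -0.0158  0.0509] [ 3.3038 -4.8392 -1.2794] [0.0007 0.0157 0.    ] [0.0007 0.0155 0.    ]
```

Run:
```python
from h import *
np.set_printoptions(precision=4,suppress=True)
for uv in [(345,182),(375,217)]: print(plane("top",uv,.04))
T=toolT();T2=T.copy();T2[:3,3]=T[:3,3]+T[:3,:3]@np.array([0,.01,-.10])
go([.458,-.2535,.14],Rt(0,14),T)
```

```text
[ 0.6074 -0.2879  0.04  ]
[ 0.5228 -0.3579  0.04  ]
linear cm [-25.63  12.01  -8.93] dr [ 0.18 -0.15 12.88]
```

>>> carry_out([
  {"linear": [0, 0.6, 0], "dr": [0, 0, 0], "fingers": 1},
  {"linear": [0, 0.8, -5], "dr": [0, 0, 0], "fingers": 1},
  {"linear": [0, 1, -9], "dr": [0, 0, 0], "fingers": 0.5},
  {"linear": [-25.6, 12, -9], "dr": [0, 0, 12.9], "fingers": 0},
  {"linear": [-25.6, 12, -9], "dr": [0, 0, 12.9], "fingers": 0},
  {"linear": [-25.6, 12, -9], "dr": [0, 0, 12.9], "fingers": 0},
  {"linear": [-25.6, 12, -9], "dr": [0, 0, 12.9], "fingers": 0},
  {"linear": [-25.6, 12, -9], "dr": [0, 0, 12.9], "fingers": 0},
  {"linear": [-25.6, 12, -9], "dr": [0, 0, 12.9], "fingers": 0},
  {"linear": [-25.6, 12, -9], "dr": [0, 0, 12.9], "fingers": 0},
])

```text
time: 13.12
tool_pos: [0.4586, -0.2502, 0.1403]
orientation: [-3.116, -0.387, -0.003]
wrist_force: [0.6, 0.2, -0.1]
grip_width: 0.5
```

Run:
```python
from h import *
np.set_printoptions(precision=4,suppress=True)
s=arm.sense();T=toolT(s);print(T,s["joint_positions"],s["grip_width"])
p,d=arm.read_camera("wrist");cv2.imwrite("pics/w5.png",p);np.save("pics/w5T.npy",T)
```

```text
[[ 0.9697  0.2444  0.0016  0.4586]
 [ 0.2444 -0.9697  0.0014 -0.2502]
 [ 0.0019 -0.001  -1.      0.1403]
 [ 0.      0.      0.      1.    ]] [ 0.1378  0.115   0.3338  1.8935 -0.0436  1.1389 -0.8361] 0.4999583261650529
```

View pics/w5.png

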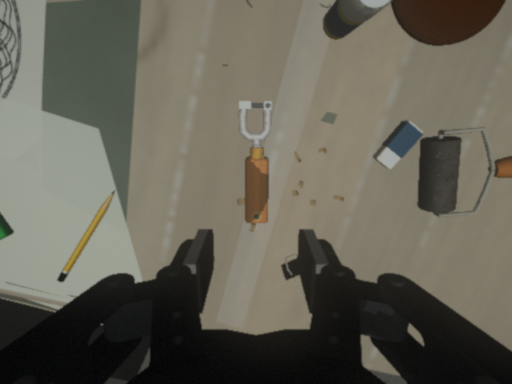

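Run:
```python
from h import *
np.set_printoptions(precision=4,suppress=True)
T=np.load("pics/w5T.npy");p=cv2.imread("pics/w5.png");hsv=cv2.cvtColor(p,cv2.COLOR_BGR2HSV)
m=cv2.inRange(hsv,(4,110,50),(18,255,255));m[:157]=0;m[235:]=0;m[:,:235]=0;m[:,285:]=0
m=cv2.morphologyEx(m,cv2.MORPH_OPEN,np.ones((5,5)))
ctr=max(cv2.findContours(m,0,1)[0],key=cv2.contourArea);print(cv2.boundingRect(ctr))
pts=np.array([plane("wrist",q[0]+.0,.013,T)[:2] for q in ctr],np.float32)
r=cv2.minAreaRect(pts);print(r);b=cv2.boxPoints(r);print(b)
cc=np.array([*r[0],.0]); 
e=b[1]-b[0];e2=b[2]-b[1];
for v in(e,e2):print(np.degrees(np.arctan2(v[1],v[0])),np.linalg.norm(v))
# mouth
print("mouth px->", plane("wrist",(257,106),.008,T), "pred", )
go([cc[0],cc[1],.003],Rt(0,14),T)
```

```text
(246, 157, 22, 65)
((0.45192795991897583, -0.25252726674079895), (0.06167856976389885, 0.01915912888944149), 13.583113670349121)
[[ 0.4197 -0.2505]
 [ 0.4242 -0.2691]
 [ 0.4842 -0.2546]
 [ 0.4797 -0.236 ]]
-76.416916 0.019159105
13.583089 0.061678577
mouth px-> [ 0.5248 -0.2348  0.008 ] pred
linear cm [-0.74  0.08 13.72] dr [-0.06 -0.11  0.15]
```

>>> carry_out([
  {"linear": [-0.7, 0.1, 5], "dr": [0, 0, 0], "fingers": 0},
  {"linear": [-0.7, 0.1, 10], "dr": [0, 0, 0], "fingers": 0},
  {"linear": [-0.7, 0.1, 13], "dr": [0, 0, 0], "fingers": 0},
  {"linear": [-0.7, 0.1, 13.7], "dr": [0, 0, 0], "fingers": 0},
  {"linear": [-0.7, 0.1, 13.7], "dr": [0, 0, 0], "fingers": 0},
  {"linear": [-0.7, 0.1, 13.7], "dr": [0, 0, 0], "fingers": 0},
])

```text
time: 13.92
tool_pos: [0.4529, -0.2547, 0.0048]
orientation: [3.117, 0.385, 0.006]
wrist_force: [-0.4, -0.2, 0.2]
grip_width: 0.494
```

>>> carry_out([
  {"linear": [0, 0, 0], "dr": [0, 0, 0], "fingers": 1},
  {"linear": [0, 0, 0], "dr": [0, 0, 0], "fingers": 1},
  {"linear": [0, 0, 0], "dr": [0, 0, 0], "fingers": 1},
  {"linear": [0, 0, 0], "dr": [0, 0, 0], "fingers": 1},
  {"linear": [0, 0, 0], "dr": [0, 0, 0], "fingers": 1},
  {"linear": [0, 0, 0], "dr": [0, 0, 0], "fingers": 1},
])

```text
time: 14.68
tool_pos: [0.4524, -0.2548, 0.0048]
orientation: [3.117, 0.384, 0.006]
wrist_force: [-0.8, 0.4, 6.3]
grip_width: 0.239
```

>>> carry_out([
  {"linear": [0, 0, -1], "dr": [0, 0, 0], "fingers": 1},
  {"linear": [0, 0, -4], "dr": [0, 0, 0], "fingers": 1},
  {"linear": [0, 0, -8], "dr": [0, 0, 0], "fingers": 1},
  {"linear": [0, 0, -11], "dr": [0, 0, 0], "fingers": 1},
  {"linear": [0, 0, -11], "dr": [0, 0, 0], "fingers": 1},
  {"linear": [0, 0, -11], "dr": [0, 0, 0], "fingers": 1},
])

```text
time: 15.42
tool_pos: [0.4506, -0.2541, 0.1128]
orientation: [-3.117, -0.384, -0.001]
wrist_force: [-0.0, 0.5, -1.1]
grip_width: 0.232
```

Run:
```python
from h import *
np.set_printoptions(precision=4,suppress=True)
s=arm.sense();T=toolT(s);print(T,s["wrist_force"],s["grip_width"])
p,d=arm.read_camera("wrist");cv2.imwrite("pics/w6.png",p);np.save("pics/w6T.npy",T);np.save("pics/w6d.npy",d)
p,d=arm.read_camera("side");cv2.imwrite("pics/s6.png",cv2.resize(p[170:280,165:305],None,fx=5,fy=5,interpolation=2))
```

```text
[[ 0.9701  0.2426  0.0006  0.4506]
 [ 0.2426 -0.9701  0.0006 -0.2541]
 [ 0.0007 -0.0005 -1.      0.1128]
 [ 0.      0.      0.      1.    ]] [-0.0472  0.4954 -1.1034] 0.23223497642368868
```

View pics/w6.png

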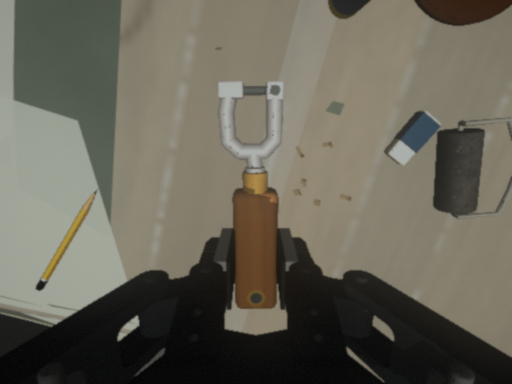

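View pics/s6.png

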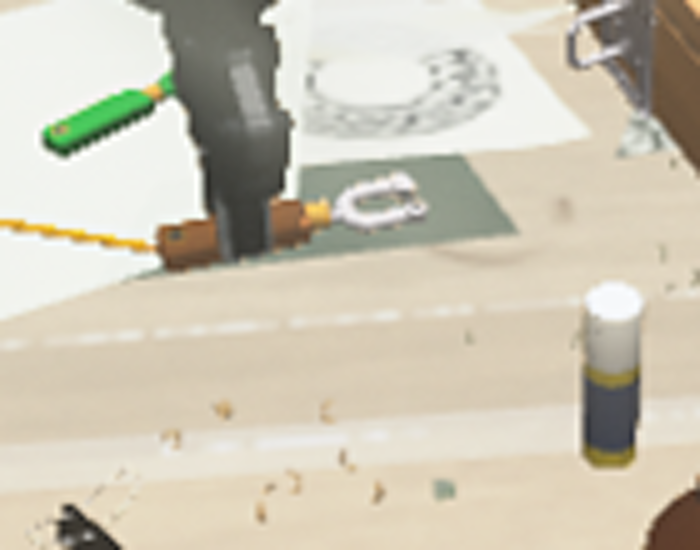

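Run:
```python
from h import *
np.set_printoptions(precision=4,suppress=True)
T=np.load("pics/w6T.npy")
for uv,dz in [((254.7,90),0),((254.7,82),.0036),((255.5,308),.008),((255.5,190),.008),((243,90),.0),((266,90),.0)]:
    X=plane("wrist",uv,T[2,3]+dz,T); print(uv,T[:3,:3].T@(X-T[:3,3]))
go(b0-.14*f27+[0,0,.09],Rt(0,27))
go(b0-.14*f27+[0,0,.047],Rt(0,27))
```

```text
(254.7, 90) [ 0.0762 -0.0003  0.0001]
(254.7, 82) [ 0.0793 -0.0003 -0.0035]
(255.5, 308) [-0.0321 -0.0001 -0.008 ]
(255.5, 190) [ 0.0319 -0.     -0.008 ]
(243, 90) [ 0.0762 -0.0055  0.0001]
(266, 90) [0.0762 0.0048 0.0001]
linear cm [  9.06 -15.62   2.21] dr [ -0.08   0.03 -12.96]
linear cm [  9.06 -15.61   6.51] dr [ -0.08   0.03 -12.96]
```

>>> carry_out([
  {"linear": [9, -15.6, 2.2], "dr": [0, 0, -13], "fingers": 1},
  {"linear": [9, -15.6, 2.2], "dr": [0, 0, -13], "fingers": 1},
  {"linear": [9, -15.6, 2.2], "dr": [0, 0, -13], "fingers": 1},
  {"linear": [9, -15.6, 2.2], "dr": [0, 0, -13], "fingers": 1},
  {"linear": [9, -15.6, 2.2], "dr": [0, 0, -13], "fingers": 1},
  {"linear": [9, -15.6, 4.5], "dr": [0, 0, -13], "fingers": 1},
  {"linear": [9, -15.6, 6.5], "dr": [0, 0, -13], "fingers": 1},
  {"linear": [9, -15.6, 6.5], "dr": [0, 0, -13], "fingers": 1},
  {"linear": [9, -15.6, 6.5], "dr": [0, 0, -13], "fingers": 1},
])

```text
time: 16.65
tool_pos: [0.5009, -0.0825, 0.0489]
orientation: [3.055, 0.731, 0.003]
wrist_force: [0.2, -0.7, -0.8]
grip_width: 0.236
```

Run:
```python
from h import *
np.set_printoptions(precision=4,suppress=True)
s=arm.sense();T=toolT(s);print(bl(T[:3,3]),T[:3,:3],s["wrist_force"],s["grip_width"])
go(b0-.1025*f27+[0,0,.0465],Rt(0,27))
p,d=arm.read_camera("wrist");cv2.imwrite("pics/w7.png",p);np.save("pics/w7T.npy",T)
```

```text
[-0.1402 -0.0022  0.0489] [[ 0.8916  0.4529  0.0019]
 [ 0.4529 -0.8916 -0.0002]
 [ 0.0016  0.0011 -1.    ]] [ 0.2273 -0.6979 -0.7929] 0.23554110817013618
linear cm [ 3.77 -0.22  0.25] dr [ 0.06 -0.09 -0.07]
```

View pics/w7.png

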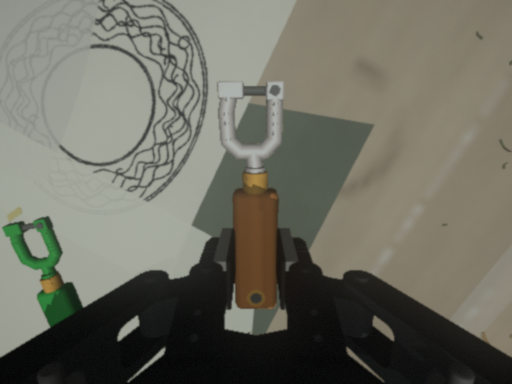

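>>> carry_out([
  {"linear": [2, -0.2, 0.2], "dr": [0, 0, 0], "fingers": 1},
  {"linear": [3.8, -0.2, 0.2], "dr": [0, 0, 0], "fingers": 1},
  {"linear": [3.8, -0.2, 0.2], "dr": [0, 0, 0], "fingers": 1},
  {"linear": [3.8, -0.2, 0.2], "dr": [0, 0, 0], "fingers": 1},
])

```text
time: 17.2
tool_pos: [0.5335, -0.0622, 0.0462]
orientation: [3.054, 0.735, 0.001]
wrist_force: [-0.0, 0.5, -1.5]
grip_width: 0.233
```

Run:
```python
from h import *
np.set_printoptions(precision=4,suppress=True)
s=arm.sense();T=toolT(s);print(bl(T[:3,3]),T[:3,:3],s["wrist_force"],s["grip_width"])
go(b0-.083*f27+[0,0,.0465],Rt(0,27))
p,d=arm.read_camera("wrist");cv2.imwrite("pics/w8.png",p);np.save("pics/w8T.npy",T)
```

```text
[-0.102   0.0011  0.0462] [[ 0.8904  0.4551  0.0005]
 [ 0.4551 -0.8904 -0.0001]
 [ 0.0004  0.0003 -1.    ]] [-0.0205  0.4924 -1.5298] 0.23321930695903792
linear cm [ 1.9   0.12 -0.03] dr [ 0.02 -0.02  0.07]
```

View pics/w8.png

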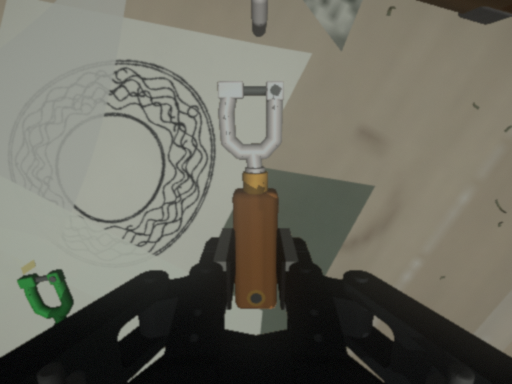

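>>> carry_out([
  {"linear": [0.9, 0.16, 0], "dr": [0, 0, 0], "fingers": 1},
  {"linear": [1.7, 0.16, 0], "dr": [0, 0, 0], "fingers": 1},
  {"linear": [1.7, 0.16, 0], "dr": [0, 0, 0], "fingers": 1},
  {"linear": [1.7, 0.16, 0], "dr": [0, 0, 0], "fingers": 1},
])

```text
time: 17.75
tool_pos: [0.5494, -0.056, 0.0463]
orientation: [3.054, 0.735, 0.001]
wrist_force: [-0.4, -0.4, -0.0]
grip_width: 0.231
```

Run:
```python
from h import *
np.set_printoptions(precision=4,suppress=True)
s=arm.sense();T=toolT(s);print(bl(T[:3,3]),s["wrist_force"],s["grip_width"])
p,d=arm.read_camera("wrist");cv2.imwrite("pics/w9.png",cv2.resize(p[20:130,190:320],None,fx=5,fy=5,interpolation=2));np.save("pics/w9T.npy",T)
```

```text
[-0.085  -0.0005  0.0463] [-0.3813 -0.3826 -0.0352] 0.23126688536660459
```

View pics/w9.png

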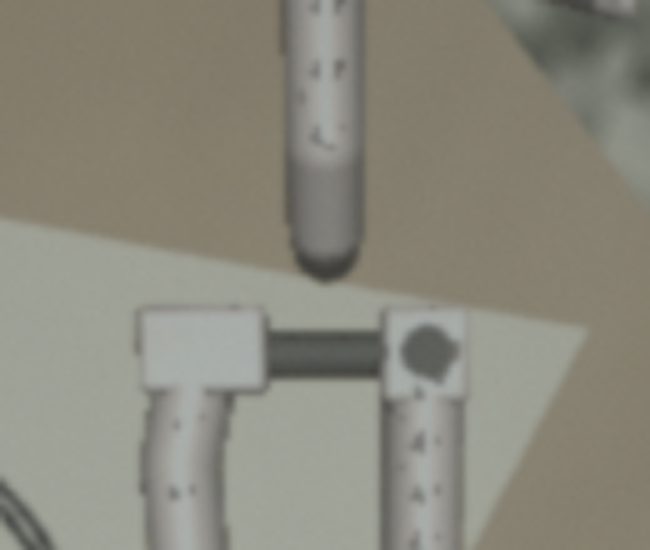

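>>> carry_out([
  {"linear": [0.3, 0, 0], "dr": [0, 0, 0], "fingers": 1},
  {"linear": [0.6, 0, 0], "dr": [0, 0, 0], "fingers": 1},
  {"linear": [0.9, 0, 0], "dr": [0, 0, 0], "fingers": 1},
  {"linear": [0.9, 0, 0], "dr": [0, 0, 0], "fingers": 1},
])

```text
time: 18.3
tool_pos: [0.5568, -0.0524, 0.0461]
orientation: [3.054, 0.734, -0.001]
wrist_force: [-4.3, -2.5, -0.0]
grip_width: 0.234
```

Run:
```python
from h import *
np.set_printoptions(precision=4,suppress=True)
s=arm.sense();T=toolT(s);F=s["wrist_force"];print(bl(T[:3,3]),F,F@f27,F@l27,s["grip_width"])
p,d=arm.read_camera("wrist");cv2.imwrite("pics/w10.png",cv2.resize(p[20:130,190:320],None,fx=5,fy=5,interpolation=2))
```

```text
[-0.0768 -0.0007  0.0461] [-4.2693 -2.4914 -0.0275] -4.935059548489589 -0.28158479243403517 0.23392505531539717
```

View pics/w10.png

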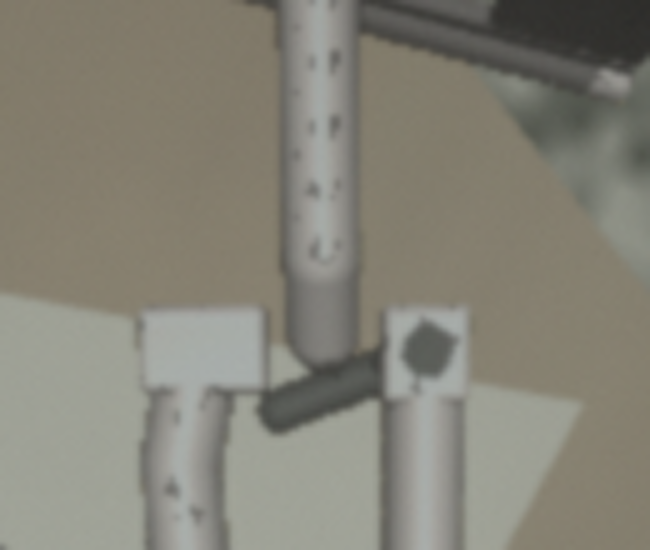

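Bar enters the mouth centrally and the gate is opening. Push on.

>>> carry_out([
  {"linear": [0.3, 0, 0], "dr": [0, 0, 0], "fingers": 1},
  {"linear": [0.6, 0, 0], "dr": [0, 0, 0], "fingers": 1},
  {"linear": [0.9, 0, 0], "dr": [0, 0, 0], "fingers": 1},
  {"linear": [1.2, 0, 0], "dr": [0, 0, 0], "fingers": 1},
  {"linear": [1.5, 0, 0], "dr": [0, 0, 0], "fingers": 1},
  {"linear": [1.5, 0, 0], "dr": [0, 0, 0], "fingers": 1},
])

```text
time: 19.1
tool_pos: [0.5724, -0.0433, 0.0471]
orientation: [-3.053, -0.736, -0.007]
wrist_force: [0.5, -0.3, -0.4]
grip_width: 0.233
```

Run:
```python
from h import *
np.set_printoptions(precision=4,suppress=True)
s=arm.sense();T=toolT(s);F=s["wrist_force"];print(bl(T[:3,3]),F,F@f27,F@l27,s["grip_width"])
p,d=arm.read_camera("wrist");cv2.imwrite("pics/w11.png",cv2.resize(p[20:190,190:320],None,fx=3.5,fy=3.5,interpolation=2))
```

```text
[-0.0588  0.0003  0.0471] [ 0.4914 -0.2902 -0.4105] 0.3061008434689225 -0.4817027206356102 0.23336113675577047
```

View pics/w11.png

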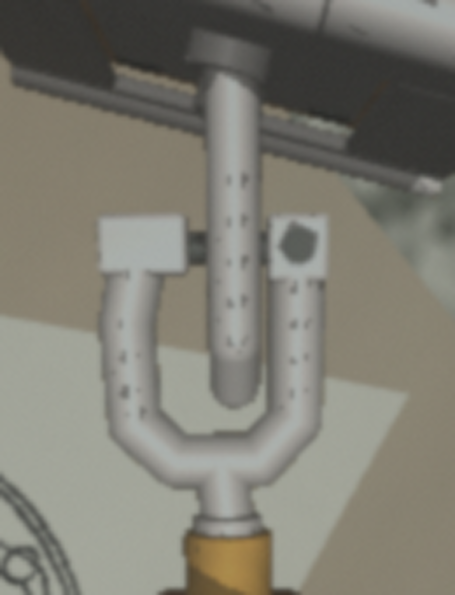

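>>> carry_out([
  {"linear": [-0.2, 0, 0.3], "dr": [0, 0, 0], "fingers": 1},
  {"linear": [-0.4, 0, 0.6], "dr": [0, 0, 0], "fingers": 1},
  {"linear": [-0.4, 0, 0.6], "dr": [0, 0, 0], "fingers": 1},
])

```text
time: 19.52
tool_pos: [0.5668, -0.0468, 0.04]
orientation: [-3.054, -0.734, -0.001]
wrist_force: [0.8, 0.6, -1.2]
grip_width: 0.232
```

Run:
```python
from h import *
np.set_printoptions(precision=4,suppress=True)
s=arm.sense();T=toolT(s);F=s["wrist_force"];print(bl(T[:3,3]),F,F@f27,F@l27,s["grip_width"])
p,d=arm.read_camera("wrist");cv2.imwrite("pics/w12.png",cv2.resize(p[20:190,190:320],None,fx=3.5,fy=3.5,interpolation=2))
p,d=arm.read_camera("side");cv2.imwrite("pics/s12.png",cv2.resize(p[130:210,220:320],None,fx=7,fy=7,interpolation=2))
```

```text
[-0.0654 -0.0003  0.04  ] [ 0.8336  0.6326 -1.2078] 1.0299267440864088 0.18517816169115767 0.23209620226620792
```

View pics/w12.png

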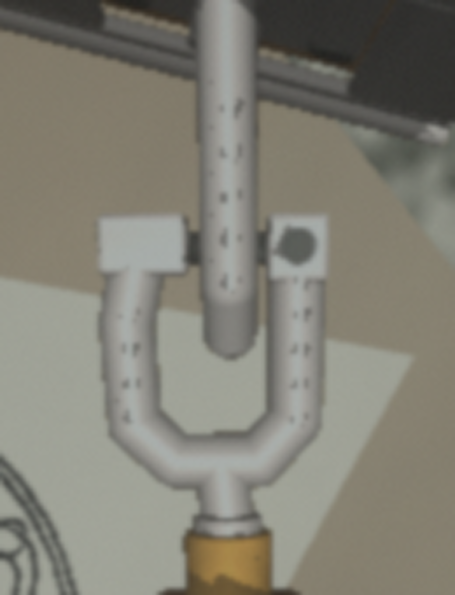

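View pics/s12.png

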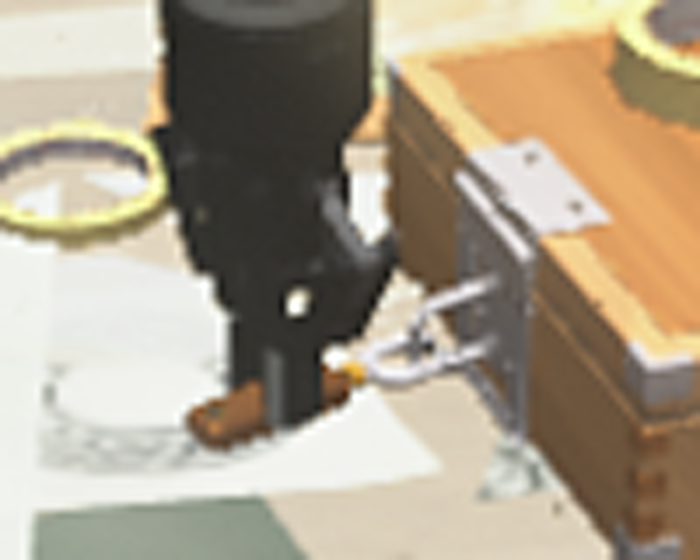

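>>> carry_out([
  {"linear": [0, 0, 0], "dr": [0, 0, 0], "fingers": 0.3},
  {"linear": [0, 0, 0], "dr": [0, 0, 0], "fingers": 0},
  {"linear": [0, 0, 0], "dr": [0, 0, 0], "fingers": -0.2},
  {"linear": [0, 0, 0], "dr": [0, 0, 0], "fingers": -0.2},
  {"linear": [0, 0, 0], "dr": [0, 0, 0], "fingers": -0.2},
  {"linear": [-0.5, 0, -3], "dr": [0, 0, 0], "fingers": -0.2},
  {"linear": [-3, 0, -8], "dr": [0, 0, 0], "fingers": -0.2},
  {"linear": [-8, 0, -12], "dr": [0, 0, 0], "fingers": -0.2},
  {"linear": [-8, 0, -12], "dr": [0, 0, 0], "fingers": -0.2},
  {"linear": [-8, 0, -12], "dr": [0, 0, 0], "fingers": -0.2},
])

```text
time: 20.88
tool_pos: [0.4961, -0.0828, 0.1603]
orientation: [-3.054, -0.735, -0.004]
wrist_force: [-0.6, -1.1, -1.1]
grip_width: 0.598
```

Run:
```python
from h import *
s=arm.sense();print(s["wrist_force"],s["grip_width"],s["time"])
p,d=arm.read_camera("wrist");cv2.imwrite("pics/w13.png",p)
p,d=arm.read_camera("side");cv2.imwrite("pics/s13f.png",p);cv2.imwrite("pics/s13.png",cv2.resize(p[130:210,220:320],None,fx=7,fy=7,interpolation=2))
p,d=arm.read_camera("top");cv2.imwrite("pics/t13.png",p)
```

```text
[-0.5926376  -1.09692761 -1.13642824] 0.5976235320075931 20.875
```

View pics/s13.png

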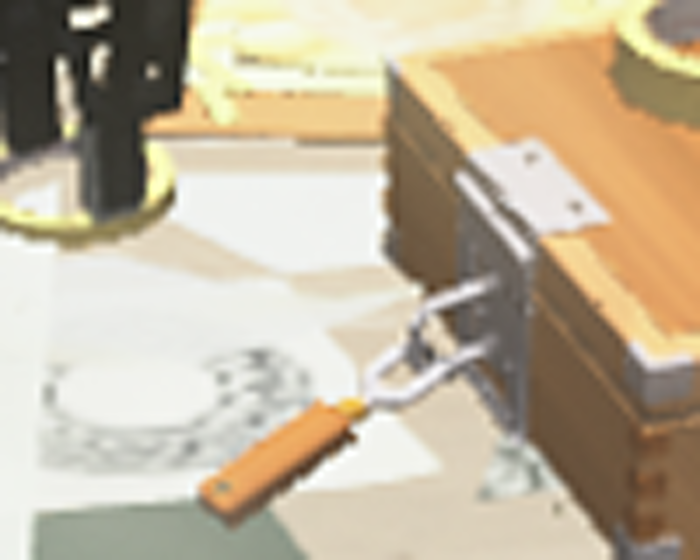

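View pics/w13.png

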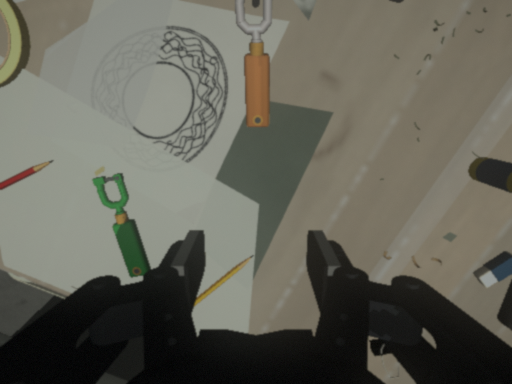

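View pics/t13.png

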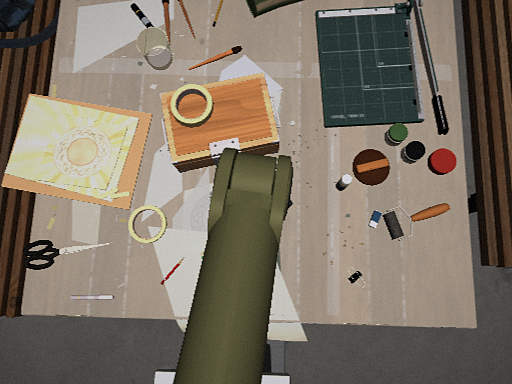

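>>> carry_out([
  {"linear": [4, 0, 0], "dr": [0, 0, 0], "fingers": -0.2},
  {"linear": [4, 0, 0], "dr": [0, 0, 0], "fingers": -0.2},
  {"linear": [4, 0, 0], "dr": [0, 0, 0], "fingers": -0.2},
  {"linear": [4, 0, 0], "dr": [0, 0, 0], "fingers": -0.2},
  {"linear": [4, 0, 0], "dr": [0, 0, 0], "fingers": -0.2},
  {"linear": [4, 0, 0], "dr": [0, 0, 0], "fingers": -0.2},
  {"linear": [4, 0, 0], "dr": [0, 0, 0], "fingers": -0.2},
  {"linear": [4, 0, 0], "dr": [0, 0, 0], "fingers": -0.2},
])

```text
time: 22.02
tool_pos: [0.5316, -0.065, 0.1605]
orientation: [3.054, 0.734, 0.002]
wrist_force: [-0.4, 0.7, -0.8]
grip_width: 0.602
```

Run:
```python
from h import *
p,d=arm.read_camera("wrist");cv2.imwrite("pics/w14.png",cv2.resize(p[0:150,190:330],None,fx=4,fy=4,interpolation=2))
p2,d=arm.read_camera("side");q=cv2.imread("pics/s13f.png");cv2.imwrite("pics/s14.png",cv2.resize(p2[130:210,220:320],None,fx=7,fy=7,interpolation=2))
print(abs(p2[160:210,245:300].astype(int)-q[160:210,245:300]).mean())
```

```text
0.7575757575757576
```

View pics/w14.png

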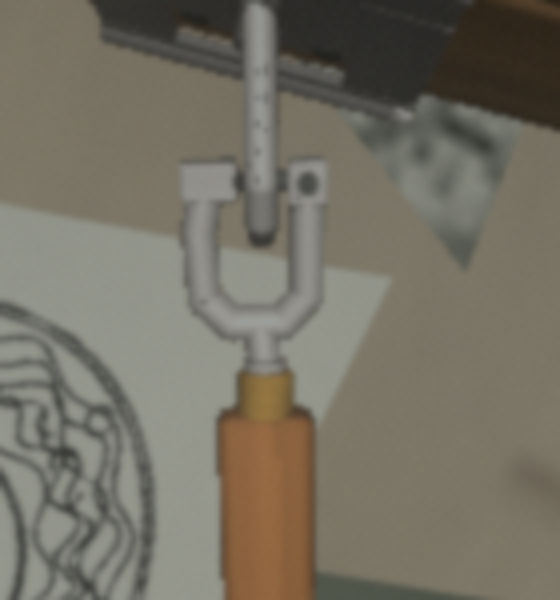

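View pics/s14.png

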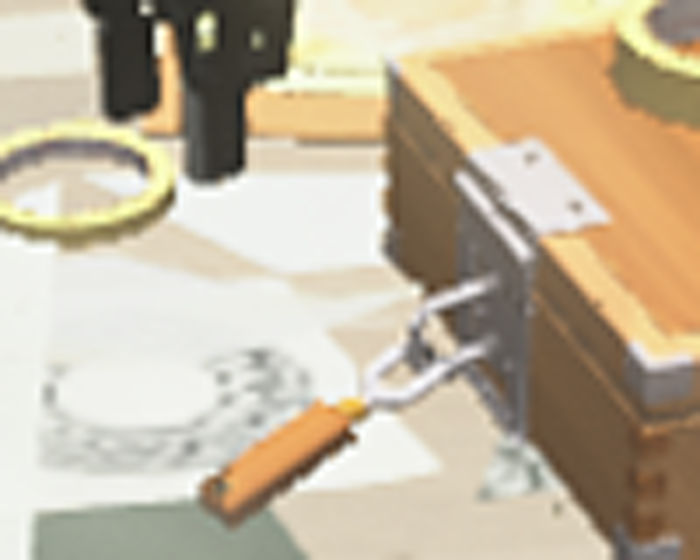

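The hook hangs still on the staple. In the wrist crop the gate shows on both sides of the bar (row 183), shut. The hasp is flat, and the gripper is clear.

```bash
python3 -c "
from rig import arm
print(arm.close_job())"
```

```text
the job is handed in; nothing more can be done
None
```

The blade case is locked: the hasp is folded flat and the wooden-fobbed snap hook hangs on the staple's bar with its gate shut. I handed the job in at about 22 s of the 64 s allowed; no verdict is reported back.

- **Hasp:** I pushed it down on the side away from the bent staple. The push ended at about 19 N against the case, and the side view shows it flat. My first push, with the tool tilted 45°, ran into the arm's joint limits; I backed off, cut the tilt to 28°, and it went through.
- **Finding the bar:** The pictures put it about 38 mm out and 9 to 10 mm to the right of the root. Touching it lightly from both sides (up to about 8 N) agreed with that to about 0.1 mm sideways.
- **Snapping in:** I took the hook by its fob and pushed it on along the staple's legs, with about 5 N showing as the gate opened. The force then fell to zero and the gate showed shut behind the bar. When I drew the hook back about 7 mm, the bar stayed inside the loop. I did not pull it hard against the gate as a test.
- **Last checks:** After letting go, two side views more than a second apart show the hook hanging still. The wrist view shows the gate shut on both sides of the bar. The gripper was clear and touching nothing. The tape rolls, glue stick and eraser looked unmoved in the last top view; the arm hid part of the table there, but its path kept clear of them.

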